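Take the hot lid off the glue kettle with the lid lifter

ROBOT

A 6-joint arm with a two-finger parallel gripper is mounted at the origin on the work surface. World frame = base frame: x ahead of the robot, y to its left, z up, the work surface at z = 0. Lengths are in m, angles in rad, forces in N, time in s.
With the tool pointing down it reaches from about 0.4 to 0.825 m from the base axis. Payload 7 kg.
Tool frame: the origin (TCP) lies midway between the tips of the shut fingers; the grasp point (between the pads) lies r.pinch_z behind it (r.pinch_z is the distance from the TCP to the grasp point, in m); z points along the fingers, y is the direction in which the jaws open and shut (so a half turn about z gives the same grasp; the last joint's range is limited). The gripper opens to 88 mm and grips with 3 to 60 N. Pads are 19 mm wide; open, the fingers measure 130 mm over their backs; the gripper's body (78 mm by 193 mm) begins 47 mm behind the grasp point.
Start: joints at [1.433, 0.359, 0.012, 0, -1.224, -0.288], TCP at [0.279, 0.615, 0.191] pointing down, gripper open.
Joint ranges: [-3.07, 3.07], [-1.43, 2.12], [-1.02, 1.25], [-3.03, 1.67], [-3.05, -0], [-3.03, 3.03]. Speed limits (rad/s): [2.39, 2.39, 3.01, 3.14, 3.14, 3.14].

INTERFACE

Orientations are given as a unit quaternion [w, x, y, z].
In Python, from plant import r gives the robot as it stands.
- The arm moves only by the shell command python3 -m crank 'ROWS' [OPENING]. ROWS is JSON, a list of rows, each a list of 2 entries, a list of its own where there are three numbers: the shift along the tool's x, y, z in cm, then the turn, a rotation vector about the tool's x, y, z in degrees. In form: [[[x, y, z], [rx, ry, rz]], ...]. A call has 1 to 20 rows; each row is the pose to reach, as a shift and turn from the pose commanded when the call began, along the tool's axes at that moment; what a row does not reach only later rows make up. A row lasts 1/8 s, in which the tool goes at most 62.5 mm and 10.7 degrees, less where a joint would pass 70% of its speed; a pose out of reach is approached as far as the arm can. A call with a gripper value outside its range is refused whole. OPENING is the opening, from -1 (shut) to 1 (fully open), so that 0 is half open, set as the call begins (- or left out, the last holds). The fingers move at their own pace and stop on an object; the grip force is fixed at half the most. Time passes only in rows, so rows that repeat a pose let the fingers close. It gives the time, the measured TCP pose, the force and the opening at its end, in the units of the state.
- r.get_state(): the state, without advancing time (a new reading comes with each control period).
- r.read_camera(name): name is "scene" or "top" or "wrist"; returns (picture, depth): 400x640x3 uint8, red, green, blue; 400x640 float32, m along the optical axis (not along the pixel's ray), 0 where there is no reading.
- r.calibration(name): a dict with "camera_matrix" (3x3 intrinsics, pixels), "extrinsics" (4x4, takes a point from world to camera coordinates). Camera axes: x right, y down, z forward; pixel columns grow to the right and rows downward; lengths in m; the calibration is good to about 2 mm. A picture is of the moment at which its call begins: read the wrist's pose just before it. calibration takes no time and is no camera call; for the wrist camera it gives the pose at the moment of the call.
- r.finish_job(): hands the job in, once; it reports no verdict.
The state is a dict: "clock": time; "q": joint angles; "qd": joint speeds; "joint_efforts": joint torques, N m; "ee_pos": TCP position; "ee_rot": TCP orientation; "ft_force": force on the tool from outside, world axes, zero at the start; "wrist_torque": the same for the moment, N m; "finger_gap": opening from 0.0 (shut) to 1.0 (fully open).
Only numpy, scipy, OpenCV 4.12 (cv2) and the standard library are available. Lean on these libraries where they do the work, as an engineer would, in place of code of your own. Each camera call takes 0.05 s, during which the arm holds its last target.

TASK

Take the lid lifter from its rack, hook its fork under the loop handle of the hot kettle lid and lift the lid off, finding its balance point so that it never leans noticeably. Set the lid down gently inside the raised lip of the red lid stand, flat and never pressed hard, then hang the lifter back in its rack. Touch the hot lid and kettle with nothing but the lifter, and do not disturb the other things on the bench.

Things in the scene. Friction and masses are not known exactly. Their poses are not given: they have to be found in the camera images.
- kettle: Glue kettle, fixed on a round grey hotplate (200 mm across, 25 mm high); steel pot 176 mm outside, 166 mm inside diameter, rim 90 mm above the bench. Origin on its axis at bench height.
- lid: Hot aluminium lid, loose on the kettle, 0.59 to 0.70 kg with its damper. Origin on its axis at the underside of its flange, which lies on the kettle rim. Flange 190 mm across, 5 mm thick; below it a spigot 152 mm across, 10 mm deep, inside the pot. z up; the loop handle runs along its y axis.
- lid_bar (a point): Middle of the loop handle's straight dark bar: round, 8 mm thick, along the lid's y axis, 51 mm above the lid's origin (46 mm above the flange top), 120 mm long between its two upright 8 mm legs. Axes as the lid's.
- lid_track (a point): Middle of the lid's top face. A stiff brass damper (0.34 kg; two blocks at x 23 to 49 mm either side of the loop, 40 mm long, 20 mm high, joined by a low strip under it) was left anywhere along the lid's y within 45 mm of here and stays; its place is not reported. So the lid balances up to 26 mm from mid-bar, to the damper's side, and leans that way if lifted elsewhere.
- stand: Red height-adjustable lid stand, fixed; origin on its axis at bench height. Its top is a cross of bars inside a round lip (168 mm inside, 176 mm outside diameter, 8 mm above the cross). The lid's spigot stands on the cross inside the lip. The cross was left anywhere from 30 to 84 mm above the bench; this is not reported. It does not sink under the lid.
- lifter: Lid lifter, 190 mm tall, 0.2 kg, hanging upright in its rack. Origin at the lowest point of its fork; z up to the grip; x the way the fork points. An 8 mm stem rises from the rear of the fork at x -24 mm to z 85 mm, slants to x 0, z 105 mm, then goes up through a brass collar (32 mm across, z 135 to 140 mm) to the grip, so the fork's V is straight under the grip.
- lifter_fork (a point): Bottom of the fork's V, at the lifter's origin. Two 6 mm steel tines, 12 mm apart centre to centre in y, run from x -24, z 17 mm down to here and up to tips at x 18, z 15 mm (outer extents). The bar of the loop rests in the V, its centre 11 mm above this point. A lid whose balance point is between the tines (within 6 mm of mid-fork) hangs level. Axes as the lifter's.
- lifter_grip (a point): Centre of the lifter's orange grip, a block 40 mm in the lifter's x, 22 mm in y (grasp it across y, from above) and 50 mm high; 165 mm above the lifter's origin. Axes as the lifter's.
- lifter_collar (a point): Centre of the underside of the lifter's collar, 135 mm above its origin; it lies at point rack_slot when the lifter hangs in its rack.
- rack: The lifter's blue rack, fixed; origin at bench height straight under point rack_slot. Foot plate x -30 to 80 mm, y 55 mm to either side, 6 mm high; a post at x 50 to 62 mm carries the bracket, whose top is 150 mm above the bench.
- rack_slot (a point): Centre of the rack's slot at the bracket's top face (axes as the rack's). The lifter's collar rests here, the lifter's x along the rack's x. Slot 14 mm wide, closed 8 mm ahead in x, open towards -x; 4 mm high stops stand on the bracket at x -22 to -19 mm, so the lifter goes out by lifting it 6 mm or more and moving it at least 50 mm to the rack's -x, and back in the same way.
- tin: Paint tin, 104 mm across, 118 mm high; bystander. Origin under its centre.
- bottle: Clear bottle with red cap, 66 mm across, 190 mm high; bystander. Origin under its centre.
- bowl: Red bowl, 140 mm across, 55 mm high; bystander. Origin under its centre.
- jar: Small glass jar with yellow cap, 52 mm across, 60 mm high; bystander. Origin under its centre.
- brush: Brush lying flat, 180 mm long; bystander. Origin under its centre.
- angle: Piece of dark steel angle, 120 x 30 x 30 mm, lying on the bench; bystander. Origin under its centre.

How it is judged:
By the outcome, as a careful person would: the job done as asked, in the order asked, and still so for the second after the job is handed in, with the robot touching nothing.
It also fails if it takes over 72 s, if anything falls off the work surface, if the arm or the gripper's body presses on something with over 40 N, if the wrist force passes 120 N, or if a joint passes its speed limit or range.

## Working session

There is one attempt and no reset: what is moved stays moved. The work goes in short steps, Python scripts to look and compute and a shell command to move; the robot and the scene stay as the last step left them, time stands still between calls to the robot, and variables do not carry over. Pictures are saved under pics/ and viewed, and the job is handed in when it is done.

```bash
ls; mkdir -p pics
cat > h.py <<'E'
import numpy as np, cv2
from plant import r
def grab(name,fn):
    c=r.calibration(name); im,d=r.read_camera(name)
    cv2.imwrite('pics/%s.png'%fn,im[:,:,::-1]); np.savez('pics/%s.npz'%fn,im=im,d=d,K=c['camera_matrix'],T=c['extrinsics'])
    return im,d,np.array(c['camera_matrix']),np.array(c['extrinsics'])
def load(fn):
    z=np.load('pics/%s.npz'%fn); return z['im'],z['d'],z['K'],z['T']
def cloud(d,K,T):
    v,u=np.indices(d.shape); P=np.stack([(u-K[0,2])/K[0,0]*d,(v-K[1,2])/K[1,1]*d,d],-1)
    return (P-T[:3,3])@T[:3,:3]
def ray(u,v,z,K,T):
    R=T[:3,:3];o=-R.T@T[:3,3];dd=R.T@np.array([(u-K[0,2])/K[0,0],(v-K[1,2])/K[1,1],1])
    return o+dd*(z-o[2])/dd[2]
E
python3 - <<'E'
from h import *
s=r.get_state(); print({k:np.round(v,4) for k,v in s.items()}, r.pinch_z)
for n in ['scene','top','wrist']:
    im,d,K,T=grab(n,n+'0'); print(n,K.round(1).tolist(),T.round(3).tolist(),(d>0).mean())
E
```

```text
pics
{'clock': np.float64(0.0), 'q': array([ 1.4331e+00,  3.5940e-01,  1.1100e-02, -4.0000e-04, -1.2241e+00,
       -2.8810e-01]), 'qd': array([-0.0004,  0.0001,  0.0007,  0.0016,  0.0005,  0.0018]), 'joint_efforts': array([-8.00000e-04, -5.82719e+01,  2.93056e+01,  6.99720e+00,
        6.90000e-03, -2.00000e-04]), 'ee_pos': array([0.2786, 0.6142, 0.1896]), 'ee_rot': array([ 8.000e-04,  9.774e-01, -2.114e-01, -1.000e-04]), 'ft_force': array([ 0.8089, -0.773 ,  0.7177]), 'wrist_torque': array([-0.0151,  0.0678,  0.0206]), 'finger_gap': np.float64(1.0017)} 0.0188
scene [[386.6, 0.0, 315.7], [0.0, 386.6, 203.5], [0.0, 0.0, 1.0]] [[-0.823, 0.568, 0.023, 0.458], [0.315, 0.489, -0.813, -0.06], [-0.473, -0.662, -0.581, 1.211], [0.0, 0.0, 0.0, 1.0]] 0.99606640625
top [[430.3, 0.0, 314.9], [0.0, 430.3, 196.3], [0.0, 0.0, 1.0]] [[-0.027, -1.0, 0.0, -0.01], [-0.982, 0.027, -0.185, 0.595], [0.184, -0.005, -0.983, 1.033], [0.0, 0.0, 0.0, 1.0]] 0.99586328125
wrist [[298.7, 0.0, 318.9], [0.0, 298.7, 194.4], [0.0, 0.0, 1.0]] [[-0.413, -0.911, 0.002, 0.674], [-0.874, 0.396, 0.28, -0.035], [-0.256, 0.114, -0.96, 0.391], [0.0, 0.0, 0.0, 1.0]] 0.9960078125
```

View pics/top0.png

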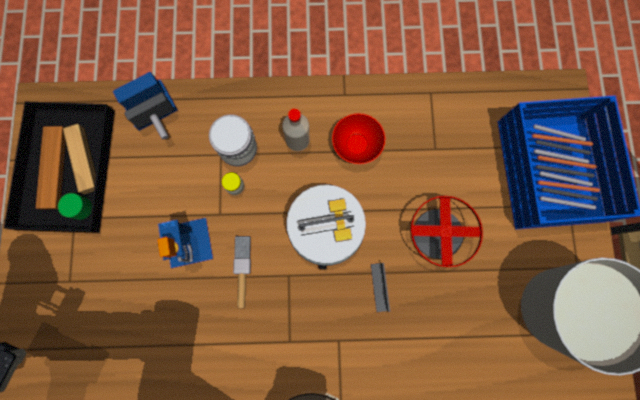

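View pics/scene0.png

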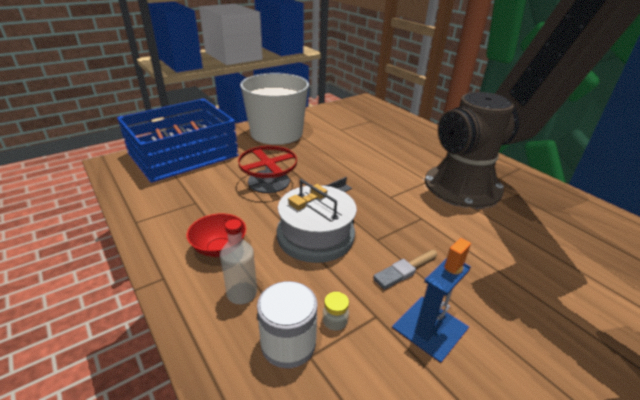

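View pics/wrist0.png

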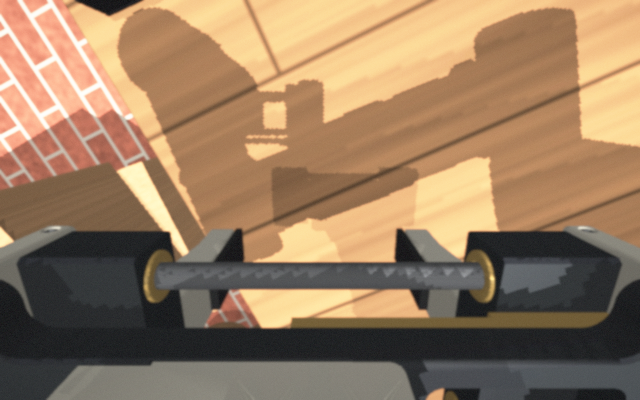

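The top view shows the rack with the orange grip (~167,247), the lid (326,224) with brass blocks to the right of mid-bar, and the red stand (446,230). Next I measure by depth cloud.

```bash
cat > m.py <<'E'
from h import *
import sys
def hsvm(im,lo,hi):
    h=cv2.cvtColor(im,cv2.COLOR_RGB2HSV); return cv2.inRange(h,np.array(lo),np.array(hi))>0
def circ(P):
    A=np.c_[2*P[:,0],2*P[:,1],np.ones(len(P))];s=np.linalg.lstsq(A,(P[:,:2]**2).sum(1),rcond=None)[0]
    return s[:2],np.sqrt(s[2]+s[0]**2+s[1]**2)
def pr(n,P): 
    if len(P): print(n,len(P),'med',np.median(P,0).round(4),'min',np.percentile(P,2,axis=0).round(4),'max',np.percentile(P,98,axis=0).round(4))
E
python3 - <<'E'
from m import *
for n in ['top0','scene0']:
    im,d,K,T=load(n); C=cloud(d,K,T); print(n)
    tb=(C[...,0]>.3)&(C[...,0]<.85)&(abs(C[...,1])<.55)
    g=hsvm(im,[5,180,120],[16,255,255])&(C[...,2]>.12)&tb; pr('grip',C[g])
    b=hsvm(im,[100,120,50],[125,255,255])&tb
    pr('rackall',C[b]); 
    bt=b&(C[...,2]>.135)&(C[...,2]<.165);pr('bracket',C[bt])
    ft=b&(C[...,2]<.015);pr('foot',C[ft]); 
    if ft.sum(): print(cv2.minAreaRect((C[ft][:,:2]*1000).astype(np.float32)), cv2.minAreaRect((C[bt][:,:2]*1000).astype(np.float32)))
    red=hsvm(im,[0,150,80],[4,255,255])&tb&(C[...,1]<-.15)&(C[...,0]<.8); pr('stand',C[red]); 
    br=hsvm(im,[17,100,100],[27,255,255])&tb&(C[...,2]>.08)&(C[...,2]<.14)&(abs(C[...,1])<.15); pr('brass',C[br])
    lidr=tb&(np.hypot(C[...,0]-.55,C[...,1]+.02)<.15)
    z=C[lidr][:,2]; print(np.histogram(z,bins=np.arange(-.01,.17,.01)))
    top=lidr&(C[...,2]>.088)&(C[...,2]<.101); pr('flange',C[top])
    bar=lidr&(C[...,2]>.13); pr('bar',C[bar])
    if bar.sum()>5: print(cv2.fitLine(C[bar].astype(np.float32),cv2.DIST_L2,0,.01,.01).ravel(), np.ptp(C[bar],axis=0))
E
```

```text
top0
grip 96 med [0.4692 0.2931 0.2023] min [ 0.3943 -0.0204  0.1871] max [0.7752 0.3147 1.1247]
rackall 3751 med [ 0.5586 -0.5352  0.0584] min [ 0.4373 -0.5477  0.0012] max [0.7962 0.3408 0.1512]
bracket 387 med [0.5043 0.2998 0.1487] min [0.4491 0.279  0.1429] max [0.5289 0.3292 0.1529]
foot 1200 med [0.5018 0.2784 0.0048] min [ 4.370e-01 -5.463e-01 -2.000e-04] max [0.7661 0.3439 0.0139]
((615.5509643554688, -93.03173828125), (294.57452392578125, 914.752685546875), 4.78433084487915) ((486.9285888671875, 304.779052734375), (83.87027740478516, 42.33837127685547), 10.91800308227539)
stand 2372 med [ 0.5205 -0.3156  0.0704] min [ 0.4213 -0.4222  0.0028] max [ 0.794  -0.1531  0.0809]
brass 484 med [ 0.5222 -0.0829  0.1126] min [ 0.4802 -0.1052  0.096 ] max [ 0.5734 -0.0609  0.1171]
(array([3722, 1322,   52,  154,    0,    0,    0,    0,    0,  101, 3983,
        143,  359,    0,   23,  170,    0]), array([-0.01,  0.  ,  0.01,  0.02,  0.03,  0.04,  0.05,  0.06,  0.07,
        0.08,  0.09,  0.1 ,  0.11,  0.12,  0.13,  0.14,  0.15,  0.16]))
flange 4107 med [ 0.5167 -0.0415  0.0937] min [ 0
[... 902 characters left out ...]
.0036] max [ 0.795  -0.1535  0.0795]
brass 273 med [ 0.5384 -0.0766  0.1123] min [ 0.4841 -0.102   0.0978] max [ 0.5784 -0.0546  0.1154]
(array([3169, 1215,  257,  748,  120,  216,  227,  222,  215,   70, 2353,
        190,  213,   22,   44,  120,    0]), array([-0.01,  0.  ,  0.01,  0.02,  0.03,  0.04,  0.05,  0.06,  0.07,
        0.08,  0.09,  0.1 ,  0.11,  0.12,  0.13,  0.14,  0.15,  0.16]))
flange 2392 med [ 0.5352 -0.0277  0.0942] min [ 0.4402 -0.1303  0.0915] max [0.613  0.0425 0.0985]
bar 164 med [ 0.5257 -0.0424  0.1421] min [ 0.5155 -0.1055  0.132 ] max [0.5375 0.0151 0.1453]
[-0.148896    0.9888505   0.00215943  0.5260365  -0.04432675  0.14135599] [0.02452632 0.1249986  0.0156232 ]
```

Run:
```python
import cv2
a=cv2.imread('pics/top0.png'); b=cv2.imread('pics/scene0.png')
cv2.imwrite('pics/z1.png',cv2.hconcat([cv2.resize(a[180:300,130:260],(400,370),interpolation=2),cv2.resize(a[170:290,270:400],(400,370),interpolation=2)]))
cv2.imwrite('pics/z2.png',cv2.hconcat([cv2.resize(b[220:370,370:490],(400,500),interpolation=2),cv2.resize(b[130:280,230:370],(400,430),interpolation=2)[:430] if 0 else cv2.resize(b[130:280,230:370],(400,500),interpolation=2)]))
```

```text
(no output)
```

View pics/z1.png

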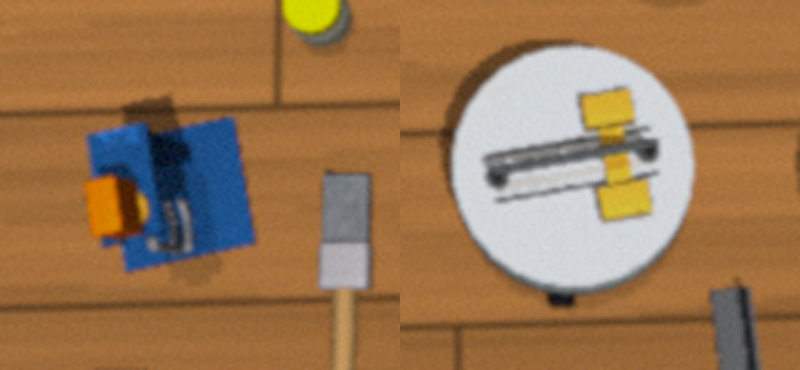

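View pics/z2.png

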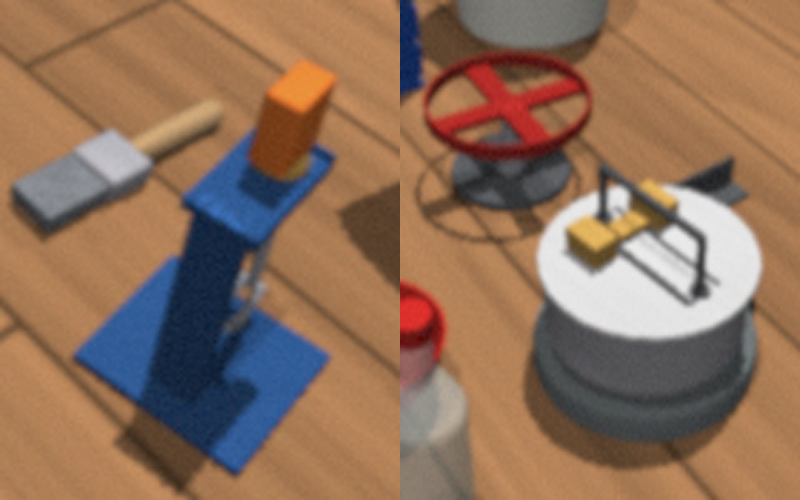

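Depth clouds from both views agree within ~4 mm. The damper sits on the -y side of the lid. Next: refined features.

```bash
cat > feat.py <<'E'
from m import *
def feats(n):
    im,d,K,T=load(n); C=cloud(d,K,T); o={}
    near=lambda x,y,R:np.hypot(C[...,0]-x,C[...,1]-y)<R
    g=hsvm(im,[4,150,90],[17,255,255])&(C[...,2]>.178)&near(.475,.3,.06)
    gt=g&(C[...,2]>.196)
    o['griptop']=(np.median(C[gt],0),cv2.minAreaRect((C[gt][:,:2]*1000).astype(np.float32)))
    b=hsvm(im,[100,120,50],[125,255,255])&near(.49,.3,.15)
    ft=b&(C[...,2]<.015); bt=b&(C[...,2]>.14)&(C[...,2]<.16)
    for k,m in (('foot',ft),('brk',bt)): o[k]=cv2.minAreaRect((C[m][:,:2]*1000).astype(np.float32))
    # lid edge: contour of flange
    m=(near(.523,-.047,.13)&(C[...,2]>.085)).astype(np.uint8); m=cv2.morphologyEx(m,cv2.MORPH_OPEN,np.ones((3,3)))
    c=max(cv2.findContours(m,0,cv2.CHAIN_APPROX_NONE)[0],key=cv2.contourArea)[:,0]
    P=np.array([ray(u,v,.095,K,T) for u,v in c]); ce,R=circ(P)
    for _ in range(4):
        e=np.hypot(*(P[:,:2]-ce).T)-R; k=abs(e)<.004; ce,R=circ(P[k])
    o['lid']=(ce,R,k.mean())
    bar=near(.523,-.047,.1)&(C[...,2]>.134); L=cv2.fitLine(C[bar][:,:2].astype(np.float32),cv2.DIST_L2,0,.01,.01).ravel()
    ly=L[:2]*np.sign(L[1]); lx=np.array([ly[1],-ly[0]]); s=C[bar][:,:2]@ly; mid=(s.min()+s.max())/2
    o['bar']=(lx*(L[2:]@lx)+ly*mid,np.degrees(np.arctan2(lx[1],lx[0])),np.ptp(s))
    br=hsvm(im,[17,100,100],[27,255,255])&near(.523,-.047,.1)&(C[...,2]>.109)&(C[...,2]<.12)
    q=C[br][:,:2]-o['bar'][0]; o['damp']=[(np.sign(a),np.percentile(q[k]@ly,[2,98]).round(4),np.percentile(q[k]@lx,[2,98]).round(4)) for a in(1,-1) for k in [np.sign(q@lx)==a]]
    red=(hsvm(im,[0,130,60],[5,255,255])|hsvm(im,[174,130,60],[180,255,255]))&near(.51,-.325,.13)&(C[...,2]>.02)
    z=C[red][:,2]; print(np.histogram(z,bins=np.arange(.02,.1,.004)))
    o['stred']=np.median(C[red&near(.51,-.325,.05)],0)
    m=red.astype(np.uint8); c=max(cv2.findContours(m,0,cv2.CHAIN_APPROX_NONE)[0],key=cv2.contourArea)[:,0]
    zl=np.median(C[red&near(.51,-.325,.05)],0)[2]+.008
    P=np.array([ray(u,v,zl,K,T) for u,v in c]); ce,R=circ(P)
    for _ in range(4):
        e=np.hypot(*(P[:,:2]-ce).T)-R; k=abs(e)<.005; ce,R=circ(P[k])
    o['stand']=(ce,R,k.mean(),zl)
    return o
if __name__=='__main__':
    for n in ['top0','scene0']:
        for k,v in feats(n).items(): print(n,k,v)
E
python3 feat.py
```

```text
(array([  0,   0,   0,   0,   0,   0,   0,   0,   0,   0,   0,  32, 673,
       597, 182, 104,   1,   0,   0]), array([0.02 , 0.024, 0.028, 0.032, 0.036, 0.04 , 0.044, 0.048, 0.052,
       0.056, 0.06 , 0.064, 0.068, 0.072, 0.076, 0.08 , 0.084, 0.088,
       0.092, 0.096]))
top0 griptop (array([0.47031763, 0.30317823, 0.20315969]), ((467.02703857421875, 302.05364990234375), (39.64350128173828, 22.745407104492188), 9.735176086425781))
top0 foot ((492.1723937988281, 305.9826965332031), (107.26363372802734, 106.50164794921875), 10.934701919555664)
top0 brk ((486.9285888671875, 304.779052734375), (83.87027740478516, 42.33837127685547), 10.91800308227539)
top0 lid (array([ 0.52127706, -0.04918285]), np.float64(0.09312087224235341), np.float64(0.9823008849557522))
top0 bar (array([ 0.52138568, -0.04960878]), np.float32(8.448634), np.float64(0.12671305426773438))
top0 damp [(np.int64(1), array([-0.0521, -0.0155]), array([0.0236, 0.048 ])), (np.int64(-1), array([-0.0523, -0.0151]), array([-0.0477, -0.0236]))]
top0 stred [ 0.50123729 -0.3380199   0.0717779 ]
top0 stand (array([ 0.50050982, -0
[... 634 characters left out ...]
402344), 10.894021034240723)
scene0 brk ((490.69970703125, 309.346923828125), (84.0610122680664, 42.511878967285156), 10.981855392456055)
scene0 lid (array([ 0.52698943, -0.04433256]), np.float64(0.09404393620363492), np.float64(0.8608247422680413))
scene0 bar (array([ 0.52624101, -0.04607259]), np.float32(8.498848), np.float64(0.12603948704428855))
scene0 damp [(np.int64(1), array([-0.049 , -0.0143]), array([0.0221, 0.0473])), (np.int64(-1), array([-0.0528, -0.0153]), array([-0.0491, -0.0357]))]
scene0 stred [ 0.5053245  -0.33299981  0.07210517]
scene0 stand (array([ 0.50077959, -0.33586732]), np.float64(0.08465796229268864), np.float64(0.37320574162679426), np.float64(0.08010517251547716))
```

```bash
cat >> h.py <<'E'
from scipy.spatial.transform import Rotation as Ro
def st():
    s=r.get_state(); p=np.array(s['ee_pos']);q=np.array(s['ee_rot']); return s,p,Ro.from_quat([q[1],q[2],q[3],q[0]])
def go(target,yaw):  # target TCP, tool x at yaw deg, tool down
    s,p,R=st(); y=np.radians(yaw)
    Rt=Ro.from_matrix(np.array([[np.cos(y),np.sin(y),0],[np.sin(y),-np.cos(y),0],[0,0,-1]]))
    print('t',round(float(s['clock']),2),'p',p.round(4),'shift cm',(R.inv().apply(np.array(target)-p)*100).round(2),'turn',np.degrees((R.inv()*Rt).as_rotvec()).round(2),'F',np.array(s['ft_force']).round(2),'M',np.array(s['wrist_torque']).round(3),'gap',round(float(s['finger_gap']),3))
E
python3 - <<'E'
from feat import *
s,p,R=st(); im,d,K,T=load('wrist0'); o=-T[:3,:3].T@T[:3,3]
print('cam in tool',R.inv().apply(o-p).round(3),'axis',R.inv().apply(T[2,:3]).round(3))
go([.4694,.3035,.25],10.95); go([.4694,.3035,.161],10.95)
for n in ['top0','scene0']:
    im,d,K,T=load(n); C=cloud(d,K,T); near=lambda x,y,R:np.hypot(C[...,0]-x,C[...,1]-y)<R
    red=(hsvm(im,[0,130,60],[5,255,255])|hsvm(im,[174,130,60],[180,255,255]))&near(.503,-.335,.13)&(C[...,2]>.02)
    q=red&(C[...,2]>.0755)&(~near(.503,-.335,.06)); P=C[q]; ce,Rr=circ(P)
    for _ in range(5):
        e=np.hypot(*(P[:,:2]-ce).T)-Rr;k=abs(e)<.008; ce,Rr=circ(P[k])
    pts=C[red][:,:2]*1000
    m=red.astype(np.uint8); c=np.concatenate(cv2.findContours(m,0,cv2.CHAIN_APPROX_NONE)[0])[:,0]
    h=np.array([ray(u,v,.080,K,T)[:2]*1000 for u,v in c],np.float32)
    print(n,ce,Rr,k.sum(),len(P),cv2.minEnclosingCircle(h),'crossz',np.percentile(C[red&near(.503,-.335,.06)][:,2],[5,50,95]))
E
```

```text
cam in tool [ 0.076 -0.    -0.195] axis [-0.28  0.    0.96]
t 0.15 p [0.2787 0.6143 0.1898] shift cm [30.21 20.43 -5.98] turn [ 8.000e-02  1.000e-02 -3.535e+01] F [-1.12  0.52 -0.36] M [ 0.005  0.006 -0.01 ] gap 1.003
t 0.15 p [0.2787 0.6143 0.1898] shift cm [30.21 20.42  2.92] turn [ 8.000e-02  1.000e-02 -3.535e+01] F [-1.12  0.52 -0.36] M [ 0.005  0.006 -0.01 ] gap 1.003
top0 [ 0.49690158 -0.34286178] 0.08510622963073222 273 283 ((497.085205078125, -342.2267761230469), 87.5348129272461) crossz [0.06875008 0.07181471 0.0750418 ]
scene0 [ 0.50058836 -0.34029579] 0.08548303303538839 196 196 ((503.5827941894531, -331.8772277832031), 96.74683380126953) crossz [0.0695917  0.07208734 0.07401809]
```

```bash
python3 -m crank '[[[3,2,-6],[0,0,-4]],[[8,5.4,-6],[0,0,-10]],[[13,8.8,-6],[0,0,-16]],[[18,12.2,-6],[0,0,-22]],[[23,15.6,-6],[0,0,-28]],[[27.5,18.5,-6],[0,0,-33]],[[30.2,20.4,-6],[0,0,-35.4]],[[30.2,20.4,-6],[0,0,-35.4]],[[30.2,20.4,-6],[0,0,-35.4]],[[30.2,20.4,-6],[0,0,-35.4]]]' 1
python3 - <<'E'
from h import *
go([.4694,.3035,.161],10.95)
im,d,K,T=grab('wrist','wrist1')
E
```

```text
clock: 1.4
ee_pos: [0.4692, 0.3049, 0.2504]
ee_rot: [0.0, 0.995, 0.096, -0.0]
ft_force: [-0.2, 0.6, -0.3]
finger_gap: 1.004
t 1.4 p [0.4692 0.3049 0.2504] shift cm [-0.    0.14  8.94] turn [0.   0.01 0.09] F [-0.2   0.59 -0.33] M [-0.044  0.054 -0.004] gap 1.004
```

View pics/wrist1.png

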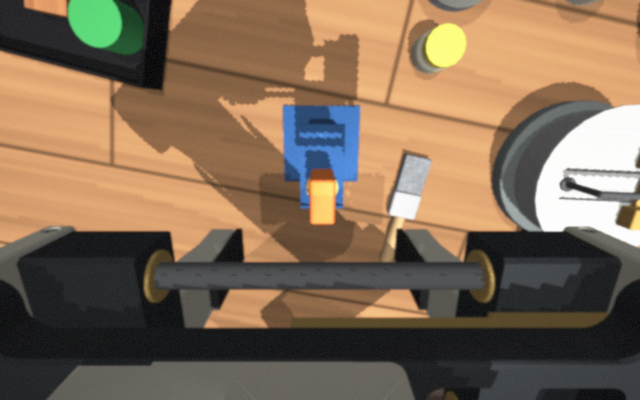

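The wrist view shows the grip at (322,200), centred between the fingers. I cross-check its position from this view.

Run:
```python
from m import *
im,d,K,T=load('wrist1'); C=cloud(d,K,T)
near=lambda x,y,R:np.hypot(C[...,0]-x,C[...,1]-y)<R
g=hsvm(im,[4,150,90],[17,255,255])&near(.469,.304,.04)&(C[...,2]>.197)
b=hsvm(im,[100,120,50],[125,255,255])&near(.49,.3,.15)
ft=b&(C[...,2]<.015); bt=b&(C[...,2]>.14)&(C[...,2]<.16)
for m in (g,ft,bt): pr('',C[m]); print(cv2.minAreaRect((C[m][:,:2]*1000).astype(np.float32)))
```

```text
307 med [0.4728 0.3084 0.2045] min [0.4494 0.2893 0.1984] max [0.4893 0.3155 0.206 ]
((469.29150390625, 302.6773376464844), (39.20160675048828, 21.707548141479492), 11.663678169250488)
 2704 med [0.513  0.3183 0.0065] min [0.4394 0.2513 0.0048] max [0.5504 0.3627 0.0082]
((493.4735412597656, 306.5145568847656), (107.19510650634766, 106.23900604248047), 11.073695182800293)
 2469 med [0.5041 0.3105 0.1505] min [0.4503 0.2819 0.1491] max [0.5299 0.3318 0.1523]
((488.41802978515625, 306.0213623046875), (83.35652160644531, 43.951416015625), 10.988737106323242)
```

```bash
python3 -m crank '[[[0,0.2,4]],[[0,0.2,7]],[[0,0.2,8.9]],[[0,0.2,8.9]]]' 1; python3 -m crank '[[[0,0.2,4],[0,0,0]],[[0,0.2,7],[0,0,0]],[[0,0.2,8.9],[0,0,0]],[[0,0.2,8.9],[0,0,0]],[[0,0.2,8.9],[0,0,0]]]' 1
python3 -m crank '[[[0,0,0],[0,0,0]],[[0,0,0],[0,0,0]],[[0,0,0],[0,0,0]],[[0,0,0],[0,0,0]],[[0,0,0],[0,0,0]],[[0,0,0],[0,0,0]]]' -1
python3 - <<'E'
from h import *
go([.469,.3027,.161],10.95)
E
```

```text
clock: 2.08
ee_pos: [0.4703, 0.303, 0.1625]
ee_rot: [-0.0, 0.995, 0.096, 0.0]
ft_force: [1.5, -0.1, -0.1]
finger_gap: 0.997
clock: 2.82
ee_pos: [0.47, 0.3022, 0.1616]
ee_rot: [0.0, 0.995, 0.096, -0.0]
ft_force: [-0.4, 0.2, -0.2]
finger_gap: 0.378
t 2.83 p [0.47   0.3022 0.1616] shift cm [-0.09 -0.07  0.06] turn [0.   0.   0.05] F [-0.38  0.25 -0.19] M [-0.029 -0.049  0.019] gap 0.378schema error: expected 2 entries
```

```bash
python3 -m crank '[[[0,0,0],[0,0,0]],[[0,0,0],[0,0,0]],[[0,0,0],[0,0,0]],[[0,0,0],[0,0,0]]]' -1
python3 - <<'E'
from h import *
go([.469,.3027,.161],10.95)
E
```

```text
clock: 3.32
ee_pos: [0.47, 0.3022, 0.1615]
ee_rot: [0.0, 0.995, 0.096, -0.0]
ft_force: [0.2, -0.5, 0.5]
finger_gap: 0.245
t 3.33 p [0.47   0.3022 0.1615] shift cm [-0.09 -0.06  0.05] turn [-0.    0.    0.06] F [ 0.24 -0.49  0.45] M [-0.022 -0.062  0.029] gap 0.245
```

```bash
python3 -m crank '[[[0,0,-0.5],[0,0,0]],[[0,0,-1],[0,0,0]],[[0,0,-1.5],[0,0,0]],[[-1,0,-1.5],[0,0,0]],[[-3,0,-1.5],[0,0,0]],[[-5,0,-1.5],[0,0,0]],[[-7,0,-1.5],[0,0,0]],[[-8,0,-1.5],[0,0,0]],[[-8,0,-5],[0,0,0]],[[-8,0,-10],[0,0,0]],[[-8,0,-14],[0,0,0]],[[-8,0,-15.5],[0,0,0]],[[-8,0,-15.5],[0,0,0]]]' -1
python3 - <<'E'
from h import *
go([.4506,-.059,.3165],8.5)
grab('scene','scene2')
E
```

```text
clock: 4.95
ee_pos: [0.3913, 0.2872, 0.3167]
ee_rot: [-0.001, 0.995, 0.096, 0.0]
ft_force: [-0.8, -1.0, -2.4]
finger_gap: 0.248
t 4.95 p [0.3913 0.2872 0.3167] shift cm [-7.900e-01  3.512e+01 -2.000e-02] turn [-0.06 -0.03  2.51] F [-0.79 -1.   -2.4 ] M [-0.029  0.026  0.003] gap 0.248
```

View pics/scene2.png

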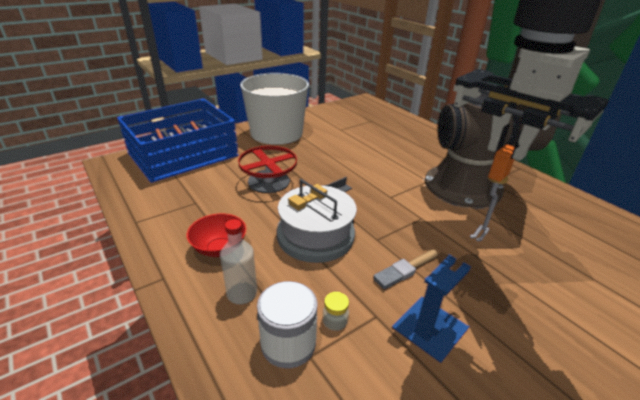

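The lifter (500,190) is out of the rack, hanging upright in the gripper. I move to the pre-entry pose beside the bar.

```bash
python3 -m crank '[[[0,3,0],[0,0,0.5]],[[0,8,0],[0,0,1]],[[-0.2,13,0],[0,0,1.5]],[[-0.4,18,0],[0,0,2]],[[-0.5,23,0],[0,0,2.5]],[[-0.6,28,0],[0,0,2.5]],[[-0.7,32,0],[0,0,2.5]],[[-0.8,34.3,0],[0,0,2.5]],[[-0.8,35.1,0],[0,0,2.5]],[[-0.8,35.1,0],[0,0,2.5]],[[-0.8,35.1,0],[0,0,2.5]],[[-0.8,35.1,0],[0,0,2.5]]]' -1
python3 - <<'E'
from h import *
go([.4506,-.059,.3165],8.5)
grab('wrist','wrist3');grab('top','top3');grab('scene','scene3')
E
```

```text
clock: 6.5
ee_pos: [0.4505, -0.0584, 0.3165]
ee_rot: [-0.0, 0.997, 0.075, 0.0]
ft_force: [-0.1, 0.6, -3.0]
finger_gap: 0.245
t 6.5 p [ 0.4505 -0.0584  0.3165] shift cm [-0.    0.06 -0.  ] turn [-0.01 -0.    0.07] F [-0.1   0.61 -2.98] M [ 0.013 -0.028  0.011] gap 0.245
```

View pics/wrist3.png

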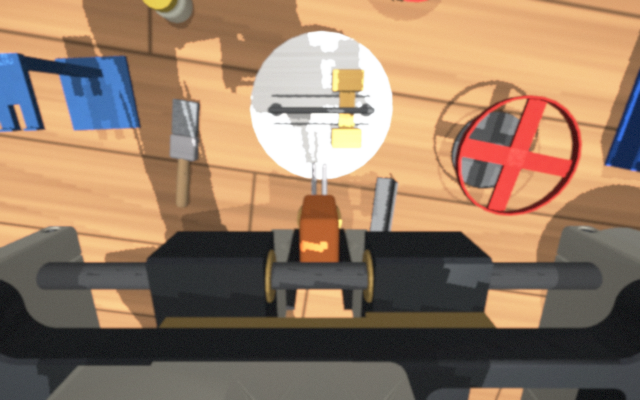

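View pics/scene3.png

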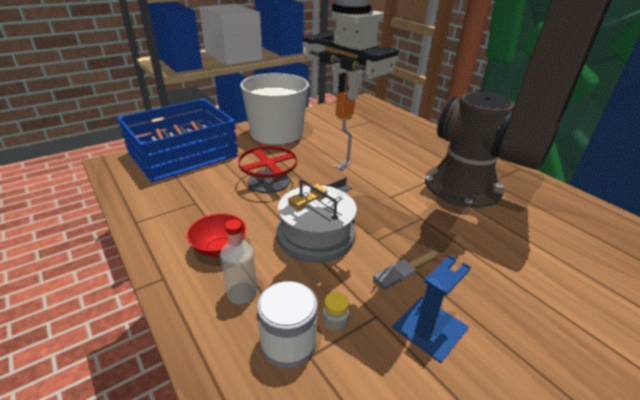

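Wrist view: bar from (273,108) to (370,110), damper blocks at (347,80)/(346,137), fork tips at (319,170), and the stand centre (518,157). I measure all of these from it.

```bash
cat > w.py <<'E'
from m import *
import sys
def meas(fn,bz=.134):
    im,d,K,T=load(fn); C=cloud(d,K,T)
    near=lambda x,y,R:np.hypot(C[...,0]-x,C[...,1]-y)<R
    m=(near(.523,-.047,.13)&(C[...,2]>.085)&(C[...,2]<.1)); pr('flange',C[m]); 
    bar=near(.523,-.047,.1)&(C[...,2]>bz)&(C[...,2]<.155)&(C[...,0]>.505); v=cv2.cvtColor(im,cv2.COLOR_RGB2GRAY); bar&=(v<110)
    L=cv2.fitLine(C[bar][:,:2].astype(np.float32),cv2.DIST_HUBER,0,.001,.001).ravel()
    ly=L[:2]*np.sign(L[1]); lx=np.array([ly[1],-ly[0]]); s=C[bar][:,:2]@ly; mid=(s.min()+s.max())/2; bc=lx*(L[2:]@lx)+ly*mid
    print('bar',bc.round(4),np.degrees(np.arctan2(lx[1],lx[0])).round(2),np.ptp(s),np.median(C[bar][:,2]))
    br=hsvm(im,[15,90,90],[30,255,255])&near(.523,-.047,.1)&(C[...,2]>.109)&(C[...,2]<.12)
    q=C[br][:,:2]-bc
    for a in(1,-1):
        k=np.sign(q@lx)==a; print('damp',np.percentile(q[k]@ly,[1,99]).round(4),np.percentile(q[k]@lx,[1,99]).round(4))
    near2=near(.4985,-.3415,.12)
    red=(hsvm(im,[0,130,60],[5,255,255])|hsvm(im,[174,130,60],[180,255,255]))&near2&(C[...,2]>.02)
    cz=np.median(C[red&near(.4985,-.3415,.06)][:,2])
    P=C[red&(C[...,2]>cz+.004)&~near(.4985,-.3415,.06)]; ce,Rr=circ(P)
    for _ in range(5):
        k=abs(np.hypot(*(P[:,:2]-ce).T)-Rr)<.006; ce,Rr=circ(P[k])
    print('stand',ce.round(4),Rr,k.sum(),'cross',cz,'lip',np.percentile(P[:,2],[50,90]))
    return bc,lx,ly
if __name__=='__main__': meas(sys.argv[1])
E
python3 w.py wrist3
python3 - <<'E'
from m import *
im,d,K,T=load('wrist3'); C=cloud(d,K,T)
# fork region near TCP xy, z .17-.19
m=(np.hypot(C[...,0]-.4505,C[...,1]+.0584)<.05)&(C[...,2]>.16)&(C[...,2]<.2); pr('fork',C[m])
q=C[m]; k=q[:,0]>.455; pr('tips',q[k]); print(np.sort(q[k][:,1]).round(4)[::3])
for n in ['scene3','top3']:
    im,d,K,T=load(n); C=cloud(d,K,T)
    m=(np.hypot(C[...,0]-.4505,C[...,1]+.0584)<.04)&(C[...,2]>.15)&(C[...,2]<.2); pr(n,C[m])
E
```

```text
flange 13530 med [ 0.5321 -0.0392  0.0955] min [ 0.4404 -0.135   0.0938] max [0.6096 0.036  0.0978]
bar [ 0.5228 -0.0471] 8.55 0.11679494285844497 0.145012925949136
damp [-0.0543 -0.0178] [0.0227 0.0471]
damp [-0.0507 -0.0175] [-0.0414 -0.0231]
stand [ 0.4987 -0.3429] 0.08528234820599455 1275 cross 0.07398898984902154 lip [0.08147201 0.0827289 ]
fork 314 med [ 0.4478 -0.0596  0.1808] min [ 0.4321 -0.0684  0.1757] max [ 0.4669 -0.0484  0.1855]
tips 101 med [ 0.4615 -0.0601  0.1832] min [ 0.4552 -0.0654  0.1791] max [ 0.4677 -0.0478  0.1857]
[-0.0658 -0.0651 -0.0646 -0.0643 -0.064  -0.0635 -0.0632 -0.0629 -0.0627
 -0.0624 -0.0622 -0.0619 -0.0616 -0.0612 -0.0609 -0.0607 -0.0605 -0.0599
 -0.0532 -0.0527 -0.0522 -0.0519 -0.0516 -0.0511 -0.0507 -0.0505 -0.05
 -0.0497 -0.0495 -0.0491 -0.0487 -0.0485 -0.0481 -0.0476]
scene3 91 med [ 0.4402 -0.0564  0.1815] min [ 0.4249 -0.0643  0.1718] max [ 0.4675 -0.0457  0.199 ]
```

```bash
python3 -m crank '[[[1.5,-0.2,0],[0,0,0]],[[3,-0.2,1],[0,0,0]],[[3,-0.2,3],[0,0,0]],[[3,-0.2,4.5],[0,0,0]],[[3,-0.2,5.5],[0,0,0]],[[3,-0.2,5.5],[0,0,0]],[[4,-0.2,5.5],[0,0,0]],[[5.5,-0.2,5.5],[0,0,0]],[[6.7,-0.2,5.5],[0,0,0]],[[7.3,-0.2,5.5],[0,0,0]],[[7.3,-0.2,5.5],[0,0,0]],[[7.3,-0.2,5.5],[0,0,0]]]' -1
python3 - <<'E'
from h import *
lx=np.array([.989,.148]);ly=np.array([-.148,.989]); t=np.array([.5232,-.0474])-.018*ly
go([*t,.121+.1465],8.5)
grab('wrist','wrist4');grab('scene','scene4')
a=cv2.imread('pics/scene4.png')[130:270,240:400];b=cv2.imread('pics/wrist4.png')[0:240,180:460]
cv2.imwrite('pics/z4.png',cv2.hconcat([cv2.resize(a,(400,350),interpolation=2),cv2.resize(b,(400,350),interpolation=2)]))
E
```

```text
clock: 8.15
ee_pos: [0.5223, -0.0464, 0.2615]
ee_rot: [0.0, 0.997, 0.074, -0.0]
ft_force: [-0.8, -0.7, -2.0]
finger_gap: 0.242
t 8.15 p [ 0.5223 -0.0464  0.2615] shift cm [ 0.08  1.91 -0.6 ] turn [0.   0.01 0.  ] F [-0.85 -0.69 -2.03] M [-0.062  0.004  0.004] gap 0.242
```

View pics/z4.png

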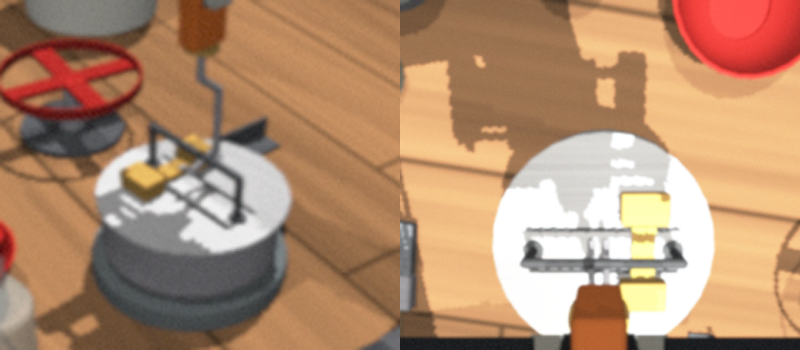

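```bash
python3 - <<'E'
from h import *
b=cv2.imread('pics/wrist4.png')[140:220,250:390]; cv2.imwrite('pics/z5.png',cv2.resize(b,(800,457),interpolation=cv2.INTER_CUBIC))
E
python3 w.py wrist4
```

```text
flange 12879 med [ 0.5442 -0.0311  0.0955] min [ 0.4541 -0.1359  0.0939] max [0.6106 0.0369 0.098 ]
bar [ 0.526  -0.0494] 8.61 0.11912907797685857 0.14404066645233918
damp [-0.0518 -0.0147] [0.02   0.0459]
damp [-0.0507 -0.0145] [-0.0491 -0.0258]
stand [ 0.4987 -0.3428] 0.0853735460367198 968 cross 0.07393389213869142 lip [0.08142041 0.08266941]
```

View pics/z5.png

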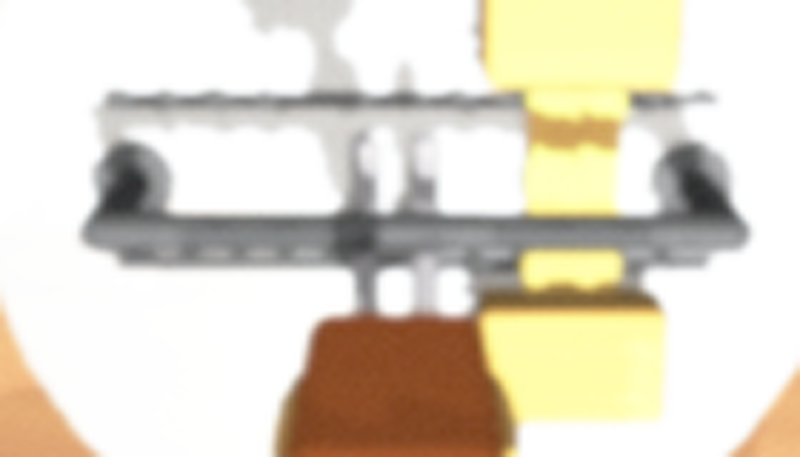

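Fork tines at crop cols 365/425, bar ends 82/748, damper centre ≈580: the damper is 33.6 mm from mid-bar, so the balance point is ≈ -17.7 mm. The fork needs ≈2.1 cm along tool y.

```bash
python3 -m crank '[[[0.1,0,-0.3],[0,0,0]],[[0.2,0,-0.6],[0,0,0]],[[0.2,0.7,-0.6],[0,0,0]],[[0.2,1.4,-0.6],[0,0,0]],[[0.2,2.1,-0.6],[0,0,0]],[[0.2,2.1,-0.6],[0,0,0]],[[0.2,2.1,-0.9],[0,0,0]],[[0.2,2.1,-1.1],[0,0,0]],[[0.2,2.1,-1.2],[0,0,0]],[[0.2,2.1,-1.2],[0,0,0]],[[0.2,2.1,-1.2],[0,0,0]]]' -1
python3 - <<'E'
from h import *
go([.5232,-.0474,.13+.1465],8.5)
grab('wrist','wrist5')
b=cv2.imread('pics/wrist5.png')[140:220,250:390]; cv2.imwrite('pics/z6.png',cv2.resize(b,(800,457),interpolation=cv2.INTER_CUBIC))
E
```

```text
clock: 9.62
ee_pos: [0.5275, -0.0668, 0.2735]
ee_rot: [-0.0, 0.997, 0.074, -0.0]
ft_force: [-0.2, -0.1, -2.4]
finger_gap: 0.248
t 9.62 p [ 0.5275 -0.0668  0.2735] shift cm [-0.14 -1.98 -0.3 ] turn [-0.    0.    0.01] F [-0.17 -0.05 -2.4 ] M [-0.017 -0.067 -0.014] gap 0.248
```

View pics/z6.png

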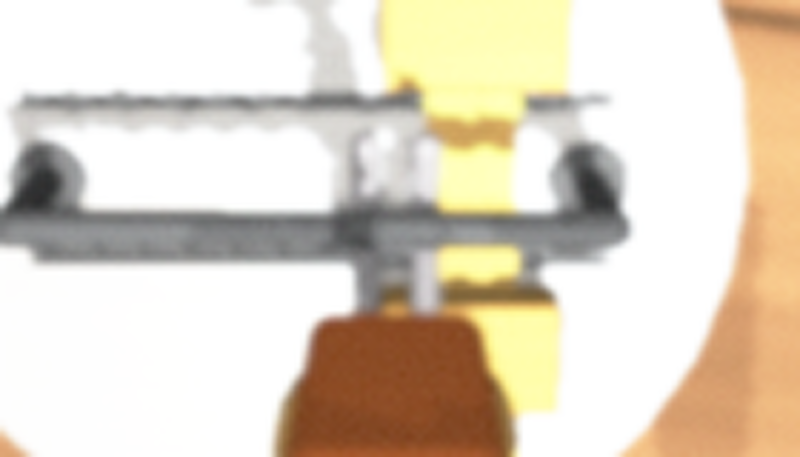

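The fork is now ≈17.2 mm from mid-bar on the damper side, close to the computed 17.9 mm. I raise it gently into contact and watch the force.

```bash
for i in 1; do python3 -m crank '[[[0,0,-0.1],[0,0,0]],[[0,0,-0.2],[0,0,0]],[[0,0,-0.3],[0,0,0]],[[0,0,-0.3],[0,0,0]]]' -1; done
python3 -m crank '[[[0,0,-0.1],[0,0,0]],[[0,0,-0.2],[0,0,0]],[[0,0,-0.3],[0,0,0]],[[0,0,-0.3],[0,0,0]]]' -1
python3 - <<'E'
from h import *
go([.5232,-.0474,.13+.1465],8.5)
E
```

```text
clock: 10.18
ee_pos: [0.5275, -0.0668, 0.2765]
ee_rot: [-0.0, 0.997, 0.074, -0.0]
ft_force: [-0.7, -0.2, -2.8]
finger_gap: 0.246
clock: 10.68
ee_pos: [0.5275, -0.0668, 0.2793]
ee_rot: [-0.0, 0.997, 0.074, -0.0]
ft_force: [0.2, -1.1, -8.7]
finger_gap: 0.246
t 10.68 p [ 0.5275 -0.0668  0.2793] shift cm [-0.13 -1.98  0.28] turn [-0.01  0.02  0.  ] F [ 0.18 -1.1  -8.7 ] M [ 0.01  -0.075  0.037] gap 0.246
```

```bash
cat > tilt.py <<'E'
from m import *
import sys
fn=sys.argv[1]; s,p,R=st(); 
for n in ['wrist','scene']:
    im,d,K,T=grab(n,fn+n); C=cloud(d,K,T); 
    gx,gy=p[0],p[1]; c=np.array([gx,gy])+.0175*np.array([-.148,.989]); zf=p[2]-.1465+.011-.051+.005
    v=cv2.cvtColor(im,cv2.COLOR_RGB2HSV); k=(np.hypot(C[...,0]-c[0],C[...,1]-c[1])<.09)&(abs(C[...,2]-zf)<.007)&(v[...,2]>60)&(v[...,1]<60)
    P=C[k]
    for _ in range(3):
        a=np.linalg.lstsq(np.c_[P[:,:2]-c,np.ones(len(P))],P[:,2],rcond=None)[0]; e=abs(P[:,2]-np.c_[P[:,:2]-c,np.ones(len(P))]@a); P=P[e<.003]
    ly=np.array([-.148,.989]);lx=np.array([.989,.148])
    print(n,len(P),'flange z',a[2].round(4),'exp',round(zf,4),'tilt deg along y',np.degrees(a[:2]@ly).round(2),'x',np.degrees(a[:2]@lx).round(2))
print('p',p.round(4),'F',np.array(s['ft_force']).round(2),'M',np.array(s['wrist_torque']).round(3),s['clock'])
E
python3 tilt.py a
python3 - <<'E'
from h import *
a=cv2.imread('pics/ascene.png')[130:270,240:400];b=cv2.imread('pics/awrist.png')[0:240,180:460]
cv2.imwrite('pics/z7.png',cv2.hconcat([cv2.resize(a,(400,350),interpolation=2),cv2.resize(b,(400,350),interpolation=2)]))
E
```

```text
wrist 11123 flange z 0.098 exp 0.0978 tilt deg along y 0.18 x -1.57
scene 1948 flange z 0.0967 exp 0.0978 tilt deg along y 0.29 x -1.56
p [ 0.5275 -0.0668  0.2793] F [ 0.18 -1.1  -8.7 ] M [ 0.01  -0.075  0.037] 10.675
```

View pics/z7.png

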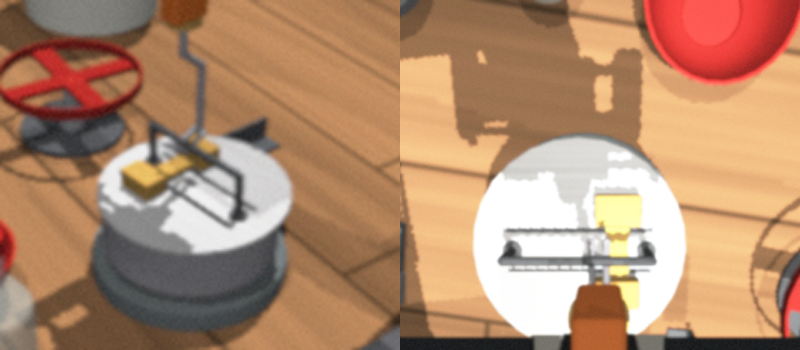

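Lid lean along y is only ~0.2°, and about the bar ~1.6° while an edge may still touch. I lift slowly on and re-measure.

```bash
python3 -m crank '[[[0,0,-0.1],[0,0,0]],[[0,0,-0.2],[0,0,0]],[[0,0,-0.3],[0,0,0]],[[0,0,-0.4],[0,0,0]],[[0,0,-0.6],[0,0,0]],[[0,0,-0.6],[0,0,0]],[[0,0,-0.6],[0,0,0]]]' -1; python3 tilt.py b
```

```text
clock: 11.65
ee_pos: [0.5276, -0.0668, 0.2855]
ee_rot: [-0.0, 0.997, 0.074, 0.0]
ft_force: [-0.2, -0.1, -8.6]
finger_gap: 0.244
wrist 11110 flange z 0.1042 exp 0.104 tilt deg along y 0.18 x -1.98
scene 1973 flange z 0.1028 exp 0.104 tilt deg along y 0.25 x -2.06
p [ 0.5276 -0.0668  0.2855] F [-0.25 -0.06 -8.57] M [-0.068 -0.106  0.012] 11.65
```

Run:
```python
from m import *
for n in ['wrist3','scene3','scene0','bwrist']:
    im,d,K,T=load(n); C=cloud(d,K,T); c=np.array([.5245,-.048]); zf=.104 if n=='bwrist' else .0945
    v=cv2.cvtColor(im,cv2.COLOR_RGB2HSV); k=(np.hypot(C[...,0]-c[0],C[...,1]-c[1])<.09)&(abs(C[...,2]-zf)<.006)&(v[...,2]>60)&(v[...,1]<60); P=C[k]
    A=lambda P:np.c_[P[:,:2]-c,np.ones(len(P))]
    for _ in range(3):
        a=np.linalg.lstsq(A(P),P[:,2],rcond=None)[0]; P=P[abs(P[:,2]-A(P)@a)<.003]
    print(n,len(P),a[2].round(4),np.degrees(a[:2]@[-.148,.989]).round(2),np.degrees(a[:2]@[.989,.148]).round(2))
```

```text
wrist3 12085 0.0956 -0.05 0.01
scene3 1947 0.0942 0.01 0.02
scene0 1928 0.0942 0.1 -0.02
bwrist 11099 0.1042 0.18 -1.98
```

The 2° lean about the bar is real: friction holds the bar in the V. I lift clear and level it by tilting the lifter slightly.

```bash
python3 -m crank '[[[0,0,-0.2],[0,0,0]],[[0,0,-0.5],[0,0,0]],[[0,0,-0.8],[0,0,0]],[[0,0,-1.1],[0,0,0]],[[-0.1,0,-1.5],[0,0.4,0]],[[-0.2,0,-1.9],[0,0.8,0]],[[-0.3,0,-2.3],[0,1.2,0]],[[-0.4,0,-2.7],[0,1.6,0]],[[-0.5,0,-3],[0,2,0]],[[-0.5,0,-3],[0,2,0]],[[-0.5,0,-3],[0,2,0]]]' -1; python3 tilt.py c
```

```text
clock: 13.12
ee_pos: [0.5225, -0.0675, 0.3154]
ee_rot: [-0.001, 0.997, 0.074, 0.017]
ft_force: [-0.4, -0.3, -7.5]
finger_gap: 0.244
wrist 10755 flange z 0.1341 exp 0.1339 tilt deg along y 0.19 x -1.81
scene 1923 flange z 0.1327 exp 0.1339 tilt deg along y 0.29 x -1.8
p [ 0.5225 -0.0675  0.3154] F [-0.38 -0.31 -7.46] M [-0.082  0.19   0.016] 13.125
```

Leaning the lifter did not carry the lid: it hangs freely at ~1.8° about the bar and 0.2° along it, which is small. I set the lifter vertical again and compute the transfer.

Run:
```python
from feat import *
im,d,K,T=load('cwrist'); C=cloud(d,K,T)
for fn in ['cwrist','cscene']:
    im,d,K,T=load(fn); C=cloud(d,K,T)
    m=((np.hypot(C[...,0]-.523,C[...,1]+.049)<.12)&(abs(C[...,2]-.134)<.008)).astype(np.uint8); m=cv2.morphologyEx(m,cv2.MORPH_OPEN,np.ones((3,3)))
    c=max(cv2.findContours(m,0,cv2.CHAIN_APPROX_NONE)[0],key=cv2.contourArea)[:,0]
    P=np.array([ray(u,v,.134,K,T) for u,v in c]); ce,R=circ(P)
    for _ in range(8):
        e=np.hypot(*(P[:,:2]-ce).T)-.095; k=(abs(np.hypot(*(P[:,:2]-ce).T)-R)<.004); ce,R=circ(P[k])
    print(fn,ce,R,k.mean())
go([.5011,-.3595,.3154],8.5)
```

```text
cwrist [ 0.52084627 -0.04735459] 0.07122647933932331 0.0773881499395405
cscene [ 0.52781583 -0.04128362] 0.09282657340393863 0.5
t 13.22 p [ 0.5226 -0.0676  0.3153] shift cm [-6.43 28.55 -0.23] turn [-0.   -1.97  0.  ] F [-0.39 -0.22 -8.67] M [-0.061  0.191  0.004] gap 0.244
```

```bash
python3 -m crank '[[[-0.06,0.3,0],[0,-0.1,0]],[[-0.2,0.9,0],[0,-0.2,0]],[[-0.45,2,-0.02],[0,-0.4,0]],[[-0.8,3.5,-0.03],[0,-0.6,0]],[[-1.2,5.3,-0.05],[0,-0.8,0]],[[-1.65,7.3,-0.06],[0,-1,0]],[[-2.1,9.4,-0.08],[0,-1.2,0]],[[-2.6,11.5,-0.09],[0,-1.4,0]],[[-3.05,13.6,-0.11],[0,-1.6,0]],[[-3.5,15.7,-0.13],[0,-1.8,0]],[[-4,17.8,-0.14],[0,-2,0]],[[-4.5,19.9,-0.16],[0,-2,0]],[[-4.95,21.9,-0.18],[0,-2,0]],[[-5.35,23.7,-0.19],[0,-2,0]],[[-5.7,25.2,-0.2],[0,-2,0]],[[-5.95,26.4,-0.21],[0,-2,0]],[[-6.2,27.4,-0.22],[0,-2,0]],[[-6.35,28.1,-0.23],[0,-2,0]],[[-6.43,28.4,-0.23],[0,-2,0]],[[-6.43,28.5,-0.23],[0,-2,0]]]' -1; python3 tilt.py d
python3 - <<'E'
from h import *
go([.5011,-.3595,.3154],8.5)
grab('top','top6')
a=cv2.imread('pics/dscene.png')[60:240,180:420];b=cv2.imread('pics/top6.png')[150:300,370:570]
cv2.imwrite('pics/z8.png',cv2.hconcat([cv2.resize(a,(400,300),interpolation=2),cv2.resize(b,(400,300),interpolation=2)]))
E
```

```text
clock: 15.72
ee_pos: [0.5011, -0.3588, 0.3156]
ee_rot: [-0.0, 0.997, 0.074, 0.0]
ft_force: [0.5, 1.2, -8.7]
finger_gap: 0.245
wrist 11106 flange z 0.1342 exp 0.1341 tilt deg along y 0.19 x -2.32
scene 1069 flange z 0.1326 exp 0.1341 tilt deg along y 0.25 x -2.28
p [ 0.5011 -0.3588  0.3156] F [ 0.51  1.18 -8.67] M [ 0.02  -0.015 -0.016] 15.725
t 15.82 p [ 0.5012 -0.3587  0.3157] shift cm [-0.02  0.07  0.03] turn [-0.   -0.01  0.02] F [-0.6   0.37 -8.71] M [-0.084 -0.058  0.035] gap 0.245
```

View pics/z8.png

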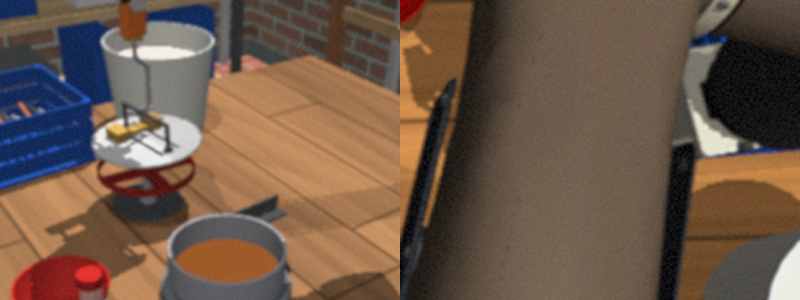

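View pics/dwrist.png

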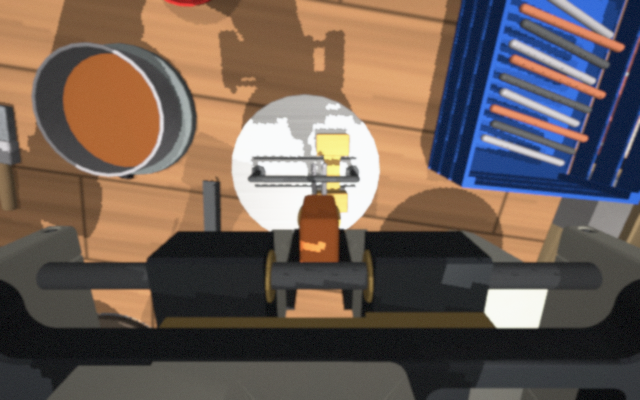

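The lid hangs over the stand in the scene crop (147,140). I check its centre against the stand from the wrist view before lowering.

Run:
```python
from feat import *
for fn in ['dwrist','dscene']:
    im,d,K,T=load(fn); C=cloud(d,K,T)
    m=((np.hypot(C[...,0]-.4986,C[...,1]+.3425)<.12)&(C[...,2]>.125)&(C[...,2]<.18)).astype(np.uint8); m=cv2.morphologyEx(m,cv2.MORPH_OPEN,np.ones((3,3)))
    c=max(cv2.findContours(m,0,cv2.CHAIN_APPROX_NONE)[0],key=cv2.contourArea)[:,0]
    P=np.array([ray(u,v,.132,K,T) for u,v in c])[:,:2]
    best=(0,)
    rng=np.random.default_rng(0)
    for _ in range(500):
        ce,R=circ(P[rng.choice(len(P),3,False)]); k=abs(np.hypot(*(P-ce).T)-R)<.0015
        if abs(R-.095)<.004 and k.sum()>best[0]: best=(k.sum(),k)
    ce,R=circ(P[best[1]]); print(fn,ce,R,best[0],len(P))
```

```text
dwrist [ 0.49424513 -0.34165439] 0.09439234949677892 344 737
dscene [ 0.5035156  -0.33221998] 0.09185864763609539 54 163
```

```bash
python3 -m crank '[[[0.05,0.1,0.2],[0,0,0]],[[0.1,0.1,0.6],[0,0,0]],[[0.15,0.1,1.1],[0,0,0]],[[0.2,0.1,1.6],[0,0,0]],[[0.25,0.1,2.1],[0,0,0]],[[0.25,0.1,2.5],[0,0,0]],[[0.25,0.1,2.7],[0,0,0]],[[0.25,0.1,2.8],[0,0,0]],[[0.25,0.1,2.8],[0,0,0]]]' -1; python3 tilt.py e
python3 - <<'E'
from h import *
a=cv2.imread('pics/escene.png')[110:210,210:330];cv2.imwrite('pics/z9.png',cv2.resize(a,(720,600),interpolation=2))
E
```

```text
clock: 17.0
ee_pos: [0.5038, -0.3596, 0.2877]
ee_rot: [0.0, 0.997, 0.074, 0.0]
ft_force: [-0.8, 0.8, -8.0]
finger_gap: 0.242
wrist 11071 flange z 0.1063 exp 0.1062 tilt deg along y 0.17 x -2.0
scene 1075 flange z 0.1047 exp 0.1062 tilt deg along y 0.28 x -2.09
p [ 0.5038 -0.3596  0.2877] F [-0.81  0.85 -7.99] M [-0.    -0.074 -0.06 ] 17.0
```

View pics/z9.png

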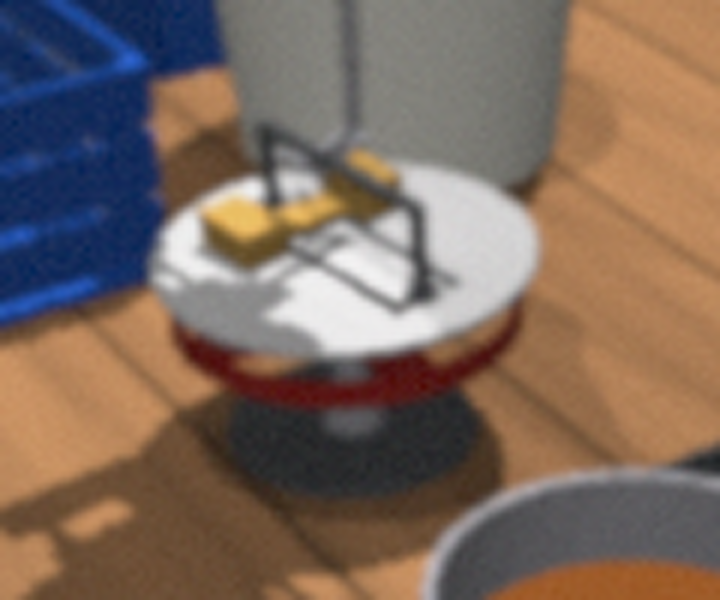

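Run:
```python
from feat import *
rng=np.random.default_rng(0)
def fit(P,R0,tol=.0015):
    best=(0,)
    for _ in range(3000):
        ce,R=circ(P[rng.choice(len(P),3,False)])
        if abs(R-R0)<.003:
            k=abs(np.hypot(*(P-ce).T)-R)<tol
            if k.sum()>best[0]: best=(k.sum(),k)
    ce,R=circ(P[best[1]]); return ce.round(4),R.round(4),best[0],len(P)
for fn in ['escene','ewrist']:
    im,d,K,T=load(fn); h=cv2.cvtColor(im,cv2.COLOR_RGB2HSV); C=cloud(d,K,T)
    m=((np.hypot(C[...,0]-.5,C[...,1]+.34)<.12)&(C[...,2]>.098)&(C[...,2]<.16)).astype(np.uint8)
    c=max(cv2.findContours(m,0,cv2.CHAIN_APPROX_NONE)[0],key=cv2.contourArea)[:,0]
    # tilted plane -> use the local z
    for it in range(1): P=np.array([ray(u,v,.1045,K,T) for u,v in c])[:,:2]
    print(fn,'flange',fit(P,.095))
im,d,K,T=load('scene0'); C=cloud(d,K,T)
red=((hsvm(im,[0,130,60],[5,255,255])|hsvm(im,[174,130,60],[180,255,255]))&(np.hypot(C[...,0]-.5,C[...,1]+.34)<.13)&(C[...,2]>.02)).astype(np.uint8)
c=np.concatenate(cv2.findContours(red,0,cv2.CHAIN_APPROX_NONE)[0])[:,0]
print('scene0 lip', fit(np.array([ray(u,v,.080,K,T) for u,v in c])[:,:2],.088))
im,d,K,T=load('wrist4'); C=cloud(d,K,T)
red=((hsvm(im,[0,130,60],[5,255,255])|hsvm(im,[174,130,60],[180,255,255]))&(np.hypot(C[...,0]-.5,C[...,1]+.34)<.13)&(C[...,2]>.02)).astype(np.uint8)
c=np.concatenate(cv2.findContours(red,0,cv2.CHAIN_APPROX_NONE)[0])[:,0]
print('wrist4 lip', fit(np.array([ray(u,v,.082,K,T) for u,v in c])[:,:2],.088))
```

```text
escene flange (array([ 0.4987, -0.3329]), np.float64(0.0969), np.int64(55), 156)
ewrist flange (array([ 0.4975, -0.3424]), np.float64(0.0943), np.int64(345), 472)
scene0 lip (array([ 0.4999, -0.3378]), np.float64(0.0852), np.int64(50), 209)
wrist4 lip (array([ 0.4957, -0.3402]), np.float64(0.0905), np.int64(181), 450)
```

```bash
python3 -m crank '[[[0,0.1,0.3],[0,0,0]],[[0,0.1,0.6],[0,0,0]],[[0,0.1,0.8],[0,0,0]],[[0,0.1,1],[0,0,0]],[[0,0.1,1.1],[0,0,0]],[[0,0.1,1.2],[0,0,0]],[[0,0.1,1.2],[0,0,0]]]' -1; python3 -m crank '[[[0,0,0.1],[0,0,0]],[[0,0,0.2],[0,0,0]],[[0,0,0.3],[0,0,0]],[[0,0,0.3],[0,0,0]]]' -1; python3 tilt.py f
```

```text
clock: 17.98
ee_pos: [0.5039, -0.3606, 0.2756]
ee_rot: [-0.0, 0.997, 0.074, -0.0]
ft_force: [0.4, -0.9, -8.9]
finger_gap: 0.248
clock: 18.48
ee_pos: [0.5039, -0.3606, 0.2725]
ee_rot: [-0.0, 0.997, 0.074, -0.0]
ft_force: [0.0, -0.0, -8.7]
finger_gap: 0.244
wrist 11119 flange z 0.0911 exp 0.091 tilt deg along y 0.22 x -1.58
scene 1071 flange z 0.0896 exp 0.091 tilt deg along y 0.21 x -1.54
p [ 0.5039 -0.3606  0.2725] F [ 0.01 -0.03 -8.73] M [-0.064 -0.104  0.045] 18.475
```

```bash
python3 -m crank '[[[0,0,0.1],[0,0,0]],[[0,0,0.15],[0,0,0]],[[0,0,0.2],[0,0,0]],[[0,0,0.2],[0,0,0]]]' -1;  python3 tilt.py g;  python3 -m crank '[[[0,0,0.1],[0,0,0]],[[0,0,0.2],[0,0,0]],[[0,0,0.2],[0,0,0]]]' -1; python3 tilt.py i
```

```text
clock: 19.08
ee_pos: [0.5039, -0.3606, 0.2706]
ee_rot: [-0.0, 0.997, 0.074, -0.0]
ft_force: [-0.4, -0.8, -8.4]
finger_gap: 0.246
wrist 11079 flange z 0.0893 exp 0.0891 tilt deg along y 0.1 x -0.24
scene 1019 flange z 0.0876 exp 0.0891 tilt deg along y 0.23 x -0.25
p [ 0.5039 -0.3606  0.2706] F [-0.37 -0.77 -8.39] M [-0.046 -0.031  0.02 ] 19.075
clock: 19.55
ee_pos: [0.5043, -0.361, 0.2695]
ee_rot: [0.001, 0.997, 0.074, 0.001]
ft_force: [0.1, -0.2, -1.4]
finger_gap: 0.247
wrist 11115 flange z 0.0889 exp 0.088 tilt deg along y -0.02 x 0.02
scene 1039 flange z 0.0872 exp 0.088 tilt deg along y 0.16 x -0.02
p [ 0.5043 -0.361   0.2695] F [ 0.09 -0.18 -1.43] M [-0.053 -0.068 -0.012] 19.55
```

The lid is seated flat: flange at 88.9 mm, tilt ~0, which matches cross 74 mm + 15 mm. I lower the fork free, slide it back to mid-bar, then go down and back out.

```bash
python3 -m crank '[[[0,0,0.15],[0,0,0]],[[0,0,0.3],[0,0,0]],[[0,0,0.45],[0,0,0]],[[0,0,0.6],[0,0,0]],[[0,0,0.6],[0,0,0]],[[0,0,0.6],[0,0,0]]]' -1;  python3 tilt.py j
```

```text
clock: 20.4
ee_pos: [0.5039, -0.3606, 0.2626]
ee_rot: [0.0, 0.997, 0.074, -0.0]
ft_force: [-1.1, -0.3, -2.7]
finger_gap: 0.247
wrist 2037 flange z 0.0877 exp 0.0811 tilt deg along y 0.02 x -0.0
scene 832 flange z 0.0868 exp 0.0811 tilt deg along y 0.05 x 0.03
p [ 0.5039 -0.3606  0.2626] F [-1.14 -0.32 -2.66] M [-0.053 -0.023  0.004] 20.4
```

Run:
```python
import cv2
b=cv2.imread('pics/jwrist.png')[100:220,230:410]; cv2.imwrite('pics/z10.png',cv2.resize(b,(780,520),interpolation=cv2.INTER_CUBIC))
```

```text
(no output)
```

View pics/z10.png

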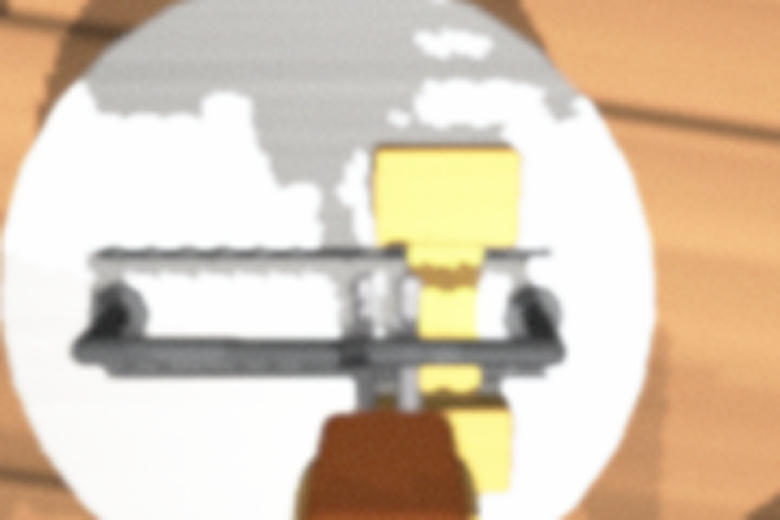

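The fork hangs free in the loop at crop cols ~365–410. Sliding to mid-bar, then down, back and up.

```bash
python3 -m crank '[[[0,-0.5,0],[0,0,0]],[[0,-1.2,0],[0,0,0]],[[0,-1.8,0],[0,0,0]],[[0,-2.1,0],[0,0,0]],[[0,-2.1,0],[0,0,0]],[[0,-2.1,0.4],[0,0,0]],[[0,-2.1,0.8],[0,0,0]],[[0,-2.1,1.1],[0,0,0]],[[0,-2.1,1.1],[0,0,0]],[[-0.8,-2.1,1.1],[0,0,0]],[[-2,-2.1,1.1],[0,0,0]],[[-3.5,-2.1,1.1],[0,0,0]],[[-4.8,-2.1,1.1],[0,0,0]],[[-4.8,-2.1,1.1],[0,0,0]],[[-4.8,-2.1,-1],[0,0,0]],[[-4.8,-2.1,-4],[0,0,0]],[[-4.8,-2.1,-6],[0,0,0]],[[-4.8,-2.1,-6],[0,0,0]]]' -1
python3 - <<'E'
from h import *
go([.3913,.2872,.3165],10.95)
grab('wrist','wrist7');grab('scene','scene7')
E
```

```text
clock: 22.75
ee_pos: [0.4542, -0.3473, 0.3241]
ee_rot: [0.001, 0.997, 0.074, 0.001]
ft_force: [1.0, -0.4, -2.6]
finger_gap: 0.249
t 22.75 p [ 0.4542 -0.3473  0.3241] shift cm [  3.16 -63.69   0.66] turn [ 0.11 -0.16 -2.44] F [ 1.04 -0.37 -2.64] M [-0.048 -0.005  0.037] gap 0.249
```

View pics/wrist7.png

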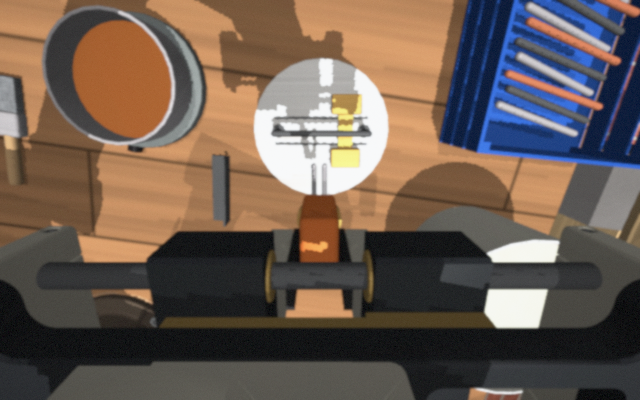

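View pics/scene7.png

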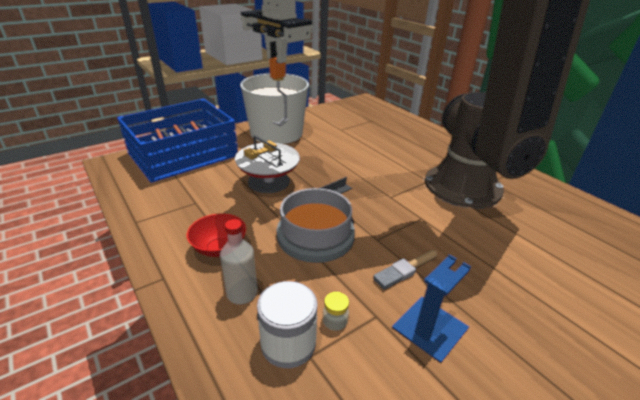

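The lid lies on the stand at scene (267,155) and the fork is free. Now back to the rack's front.

```bash
python3 -m crank '[[[0.1,-2,0],[0,0,-0.2]],[[0.3,-6,0.1],[0,0,-0.4]],[[0.5,-11,0.1],[0,0,-0.6]],[[0.8,-16,0.2],[0,0,-0.8]],[[1,-21,0.2],[0,0,-1]],[[1.3,-26,0.3],[0,0,-1.2]],[[1.5,-31,0.3],[0,0,-1.4]],[[1.8,-36,0.4],[0,0,-1.6]],[[2,-41,0.4],[0,0,-1.8]],[[2.3,-46,0.5],[0,0,-2]],[[2.5,-51,0.5],[0,0,-2.2]],[[2.8,-56,0.6],[0,0,-2.4]],[[3,-60,0.6],[0,0,-2.4]],[[3.1,-62.7,0.7],[0,0,-2.4]],[[3.2,-63.7,0.7],[0,0,-2.4]],[[3.2,-63.7,0.7],[0,0,-2.4]],[[3.2,-63.7,0.7],[0,0,-2.4]],[[3.2,-63.7,0.7],[0,0,-2.4]]]' -1
python3 - <<'E'
from h import *
y=np.radians(10.95); h=np.array([.4700,.3022]); u=np.array([np.cos(y),np.sin(y)])
go([*(h-.08*u),.1765],10.95); go([*h,.1765],10.95)
grab('scene','scene8')
E
```

```text
clock: 25.1
ee_pos: [0.3909, 0.287, 0.3159]
ee_rot: [-0.0, 0.996, 0.095, 0.0]
ft_force: [0.8, 0.1, -2.0]
finger_gap: 0.24
t 25.1 p [0.3909 0.287  0.3159] shift cm [ 0.05  0.02 13.94] turn [-0.02 -0.02 -0.1 ] F [ 0.77  0.05 -2.05] M [-0.089 -0.045  0.039] gap 0.24
t 25.1 p [0.3909 0.287  0.3159] shift cm [8.050e+00 1.000e-02 1.394e+01] turn [-0.02 -0.02 -0.1 ] F [ 0.77  0.05 -2.05] M [-0.089 -0.045  0.039] gap 0.24
```

View pics/scene8.png

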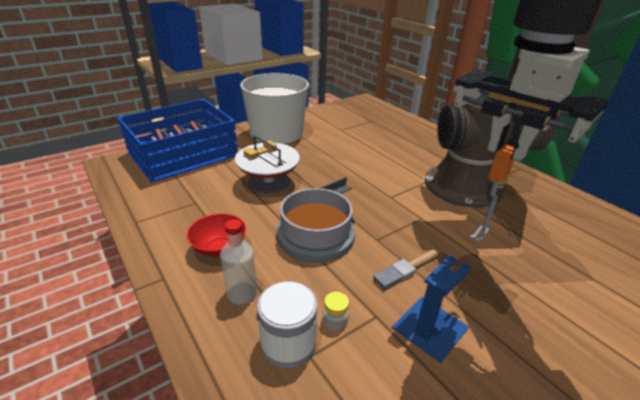

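```bash
python3 -m crank '[[[0,0,3],[0,0,0]],[[0,0,7],[0,0,0]],[[0,0,11],[0,0,0]],[[0,0,13],[0,0,0]],[[0,0,13.9],[0,0,0]],[[0,0,13.9],[0,0,0]],[[1.5,0,13.9],[0,0,0]],[[3.5,0,13.9],[0,0,0]],[[5.5,0,13.9],[0,0,0]],[[7,0,13.9],[0,0,0]],[[8,0,13.9],[0,0,0]],[[8,0,13.9],[0,0,0]],[[8,0,13.9],[0,0,0]]]' -1
python3 - <<'E'
from h import *
go([.4700,.3022,.1615],10.95)
grab('wrist','wrist9');grab('scene','scene9')
a=cv2.imread('pics/scene9.png')[200:360,370:500];b=cv2.imread('pics/wrist9.png')[100:260,230:420]
cv2.imwrite('pics/z11.png',cv2.hconcat([cv2.resize(a,(390,480),interpolation=2),cv2.resize(b,(400,480),interpolation=2)]))
E
```

```text
clock: 26.78
ee_pos: [0.469, 0.3028, 0.1765]
ee_rot: [0.0, 0.995, 0.095, -0.0]
ft_force: [-0.1, 0.6, -2.0]
finger_gap: 0.247
t 26.77 p [0.469  0.3028 0.1765] shift cm [0.09 0.08 1.5 ] turn [ 0.01  0.02 -0.05] F [-0.07  0.6  -1.99] M [-0.069 -0.035  0.02 ] gap 0.247
```

View pics/z11.png

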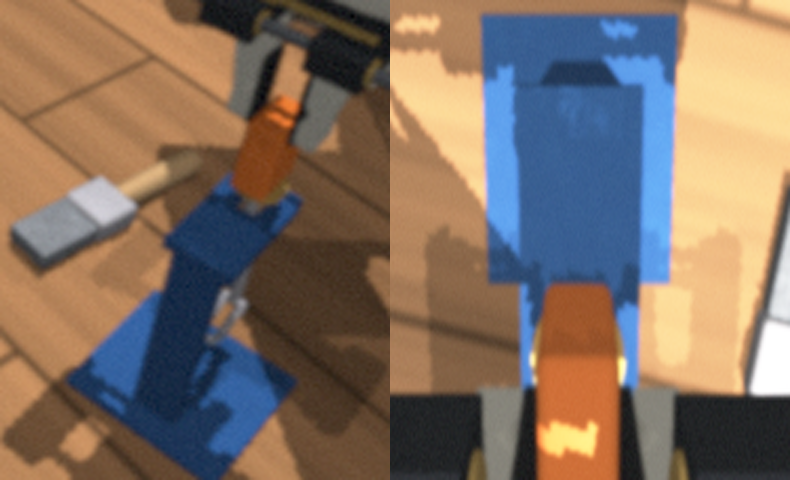

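The stem is in the slot with the collar above the bracket. I lower it the last 1.5 cm while watching the force.

```bash
python3 -m crank '[[[0.1,0.05,0],[0,0,0]],[[0.1,0.05,0.4],[0,0,0]],[[0.1,0.05,0.8],[0,0,0]],[[0.1,0.05,1.1],[0,0,0]],[[0.1,0.05,1.3],[0,0,0]],[[0.1,0.05,1.3],[0,0,0]]]' -1
python3 -m crank '[[[0,0,0.1],[0,0,0]],[[0,0,0.15],[0,0,0]],[[0,0,0.2],[0,0,0]],[[0,0,0.2],[0,0,0]]]' -1
```

```text
clock: 27.62
ee_pos: [0.4704, 0.3026, 0.1634]
ee_rot: [0.0, 0.995, 0.095, -0.0]
ft_force: [0.4, -0.3, -2.0]
finger_gap: 0.247
clock: 28.12
ee_pos: [0.4704, 0.3027, 0.1616]
ee_rot: [-0.0, 0.995, 0.095, 0.0]
ft_force: [0.7, 0.6, -1.3]
finger_gap: 0.244
```

```bash
python3 -m crank '[[[0,0,0.05],[0,0,0]],[[0,0,0.05],[0,0,0]]]' -1
```

```text
clock: 28.38
ee_pos: [0.4706, 0.3028, 0.1615]
ee_rot: [-0.0, 0.995, 0.095, 0.0]
ft_force: [-0.5, -0.5, 1.1]
finger_gap: 0.252
```

Collar contact confirmed: the force went from -2 N to +1 N. Releasing and rising.

```bash
python3 -m crank '[[[0,0,0],[0,0,0]],[[0,0,0],[0,0,0]],[[0,0,0],[0,0,0]],[[0,0,0],[0,0,0]],[[0,0,0],[0,0,0]],[[0,0,0],[0,0,0]],[[0,0,0],[0,0,0]],[[0,0,0],[0,0,0]]]' 0.6
python3 -m crank '[[[0,0,-1],[0,0,0]],[[0,0,-3],[0,0,0]],[[0,0,-6],[0,0,0]],[[0,0,-10],[0,0,0]],[[0,0,-14],[0,0,0]],[[-3,0,-16],[0,0,0]],[[-6,0,-16],[0,0,0]],[[-6,0,-16],[0,0,0]]]'
python3 - <<'E'
from h import *
for n in ['scene','top','wrist']: grab(n,n+'10')
E
python3 - <<'E'
from m import *
for fn in ['wrist10','scene10']:
    im,d,K,T=load(fn); C=cloud(d,K,T)
    g=hsvm(im,[4,150,90],[17,255,255])&(np.hypot(C[...,0]-.469,C[...,1]-.304)<.04)&(C[...,2]>.197); pr(fn,C[g]); print(cv2.minAreaRect((C[g][:,:2]*1000).astype(np.float32)))
im,d,K,T=load('scene10'); C=cloud(d,K,T); h=cv2.cvtColor(im,cv2.COLOR_RGB2HSV)
P=C[(np.hypot(C[...,0]-.5,C[...,1]+.34)<.09)&(abs(C[...,2]-.088)<.006)&(h[...,1]<60)&(h[...,2]>60)]
A=np.c_[P[:,:2]-[.5,-.34],np.ones(len(P))]; a=np.linalg.lstsq(A,P[:,2],rcond=None)[0]; print('lid',len(P),a[2],np.degrees(a[:2]))
E
```

```text
clock: 29.38
ee_pos: [0.4704, 0.3027, 0.1611]
ee_rot: [0.0, 0.995, 0.095, -0.0]
ft_force: [-0.9, -0.1, 0.0]
finger_gap: 0.799
clock: 30.38
ee_pos: [0.4104, 0.2911, 0.323]
ee_rot: [-0.001, 0.995, 0.096, 0.001]
ft_force: [-0.4, 0.3, 0.6]
finger_gap: 0.802
wrist10 417 med [0.4723 0.3045 0.2054] min [0.4566 0.2921 0.2035] max [0.4874 0.3141 0.5167]
((471.45361328125, 303.4947509765625), (32.72726821899414, 21.558521270751953), 10.943109512329102)
scene10 240 med [0.4749 0.3069 0.2039] min [0.4521 0.2941 0.1976] max [0.4912 0.3181 0.2059]
((470.47418212890625, 304.9208984375), (41.227386474609375, 21.774810791015625), 10.779621124267578)
lid 1074 0.08727903055194422 [ 0.03760462 -0.00902985]
```

View pics/scene10.png

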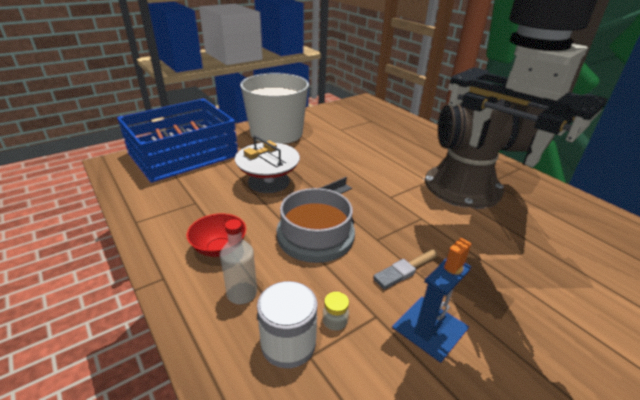

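View pics/top10.png

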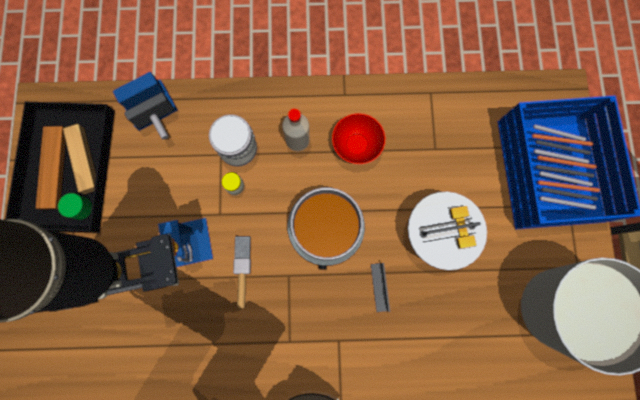

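The scene view shows the lifter hanging in the rack (grip 457,257) and the lid flat on the stand (267,155). The grip height and position match the start, and the bystanders have not moved. Handing in.

Run:
```python
from plant import r
print(r.finish_job())
```

```text
the job is handed in; nothing more can be done
None
```

The lid is on the red stand and the lifter is back in its rack. I handed the job in at about 30.5 s of the 72 s allowed.

- **Lift:** I lifted the lid with the fork about 17 mm from mid-bar, on the damper's side. Along the bar it leaned about 0.2–0.3° throughout.
- **Lean about the bar:** The lid also leaned about 2° about the bar, 2.3° at most. I tried to level it by tilting the lifter, but the lid hardly followed, so I carried it that way; it went flat on landing.
- **Lid on the stand:** The lid's tilt is below 0.1°. The wrist camera put its top at 88.9 mm when it landed, as expected for a lid inside the lip (cross at 74 mm plus 15 mm). The last scene view read 87.3 mm; that camera reads 1–2 mm low throughout.
- **Lid position:** The cameras disagreed by up to about 5 mm on how well the lid was centred before lowering. The stand allows 8 mm, and the final height shows it went in.
- **Lifter in the rack:** The wrist force went from about -2 N to +1 N as the collar came to rest. The grip is within about 1–2 mm of where it started.
- **Rest of the bench:** The other things look unmoved in the last pictures, and the robot was touching nothing. The wrist force readings stayed below 9 N.

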